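# Set the tube-cutting jig's length stop to a sample tube

## Task

Set the length stop of the tube-cutting jig to the longer of the two brass sample tubes. Unscrew the stop's black ball knob until the stop slides freely, lay the longer tube in the V-groove with its end against the bright setting plate in the saw slot, slide the stop up until it touches the tube's other end, and screw the ball knob fully tight again. Leave the tube lying there between plate and stop, and do not push the shorter tube or the other things on the bench about.

Things in the scene. Friction and masses are not known exactly. Their poses are not given: they have to be found in the camera images.
- jig: Tube-cutting jig, fixed: dark base 92 x 200 x 10 mm with steel V-block, rail in front of it, saw guide and sliding stop. Origin on the bench top, 2 mm behind the base's middle; x to the back (away from the knob), y along the groove from stop to saw guide, z up. V-block: x 4 to 34, y -14 to 52 mm on the stop's side, flat top at z 39 mm; groove 90 degrees, 16 mm wide at the top.
- plate_face (a point): Where the middle of a tube's end touches the setting plate, the bright upright plate across the groove in the saw slot: jig (19, 57.5, 44) mm, axes as the jig's. The groove's tube axis runs through it along y; the tube lies on the -y side. Plate 36 mm wide, 3 thick, top at z 71 mm; dark saw-guide cheeks at x 0 to 6 and 32 to 38, y 52 to 66, up to z 66 mm.
- stop_face (a point): Centre of the stop's round steel face (14 mm), on the groove's axis, facing the setting plate (+y); axes as the jig's. It sits on an arm (z 40 to 55 mm) that reaches back over the groove from the carriage, a dark block at jig x -38 to -3 mm, 40 mm long in y, up to z 53 mm, its near edge 4 mm behind the face.
- stop (a joint): Slide of the stop on its rail, m: its face is 0.030 + value from the setting plate; range 0 to 0.075, growing away from the plate. Starts clamped, at 0 to 0.06. Freed, it slides with about 1.5 N of friction and can be drawn along by its ball knob, and can push the tube along the groove.
- ball (a point): Centre of the clamp's ball knob: smooth black ball, 28 mm, on a 10 mm stem, at the carriage's front: jig x -37.7, z 63.5 mm, and 24 mm further in -y than stop_face. Its screw leans 32 degrees from vertical to the front: outwards along jig (-0.530, 0, 0.848). The carriage's bevel, square to the screw, is 24 mm below the centre. This frame turns with the knob; its z is the screw, outwards.
- clamp (a joint): Angle of the ball knob, rad: it starts tight at 0 to 0.05 and grows as it is unscrewed, anticlockwise seen from outside looking down on the ball; range -1.2 to 2.4. Below 0.8 it presses the stop onto the rail, the harder the smaller the value; above 0.8 the stop is free. At 0 it is fully tight; turning further does no harm; no hard stop. Takes 0.1 N m to turn, 0.15 to tighten; stays where left.
- tube_long: The longer brass tube: 60 mm long, 18 mm outside, 2 mm wall, about 50 g, loose, lying on the bench before the vise, to its left or right. Origin at its middle, on its axis; x along the tube. It can roll.
- tube_short: The shorter brass tube, alike but 40 mm long; origin and axes likewise. Not wanted. The two tubes may lie in each other's place.
- brush_jar: Glass jar 46 mm across and 56 mm high with brushes to 104 mm, loose, standing behind the stop's end of the jig. Origin under its middle. Bystander.
- flux_bottle: Green dropper bottle, 33 mm across, 90 mm high, loose, standing close behind the jig. Origin under its middle. Bystander.
- thimble_die: Grey steel cone 25 mm across, 31 mm high, loose, standing left of the vise. Origin under its middle. Bystander.
- tweezers_a: Tweezers 129 mm long (y), 16 mm wide, 10 mm high, loose, lying left of the vise. Origin under the middle. Bystander.
- vise (a point): Top of the fixed grey ball vise, 105 mm across, 123 mm high, between the tubes' places. Overhead, also fixed: a lamp's thin arm along y at x = 0.64 m, 0.54 m up (lower to the right: 0.49 at y = -0.35, 0.3 at y = -0.5); a big black magnifier lamp over x 0.16 to 0.51, y 0.19 to 0.45 m, from 0.55 m up. Keep the arm clear of both.

How it is judged:
By the outcome, as a careful person would: the job done as asked, in the order asked, and still so for the second after the job is handed in, with the robot touching nothing.
It also fails if it takes over 61 s, if anything falls off the work surface, if the arm or the gripper's body presses on something with over 40 N, if the wrist force passes 120 N, or if a joint passes its speed limit or range.

## Robot

A 7-joint arm with a two-finger parallel gripper is mounted at the origin on a cart in front of the work surface, level with it; the furniture and walls round the work are solid. World frame = base frame: x ahead of the robot, y to its left, z up, the work surface at z = 0. Lengths are in m, angles in rad, forces in N, time in s.
With the tool pointing down it reaches from about 0.4 to 0.85 m from the base axis. Payload 10.4 kg.
Tool frame: the origin (TCP) lies at the centre of the arm's flange, where the gripper is bolted on; the fingertips stand 173 mm ahead of it and the grasp point (between the pads) lies 155 mm ahead of it; z points along the fingers, y is the line along which they close (so a half turn about z gives the same grasp; the last joint's range is limited). The gripper opens to 85 mm and grips with 20 to 120 N. Pads are 22 mm wide; open, the fingers measure 114 mm over their backs; the gripper's body (76 mm by 85 mm) begins 54 mm behind the grasp point. The pads swing forward as they close: fully open they stand 13 mm farther back than shut.
Start: joints at [-1.186, 0.332, -0.065, 1.46, 0.022, 1.35, -0.088], TCP at [0.248, 0.574, 0.405] pointing down, gripper open.
Joint ranges: [-2.6, 2.6], [-0.5, 2.12], [-1.47, 1.34], [0.16, 2.42], [-1.27, 4.41], [0.06, 2.06], [-2.6, 2.6]. Speed limits (rad/s): [2.22, 2.22, 2.79, 2.79, 3.14, 3.14, 3.14].

## Interface

Orientations are given as a unit quaternion [x, y, z, w].
In Python, from workcell import manip, viewer, finder gives the robot as it stands.
- The arm moves only by the tool arm_command, never from a script. Its argument "plan" is a list of rows, each an object with "dp": the shift along the tool's x, y, z in mm, a list of three; "spin": the turn about the tool's z in rad. A call has 1 to 5 rows; each row shifts and turns the commanded pose from where the row before left it, along the tool's axes as they then stand; what a row does not reach is not made up. A row lasts 1/10 s, in which the tool goes at most 50 mm and 8.59 degrees, less where a joint would pass 70% of its speed; a pose out of reach is approached as far as the arm can. A call is refused whole if a number of a shift passes 50 or a number of a turn 0.15, either way. A call with a gripper value outside its range is refused whole. "grip" is the closure, from -1 (fully open) to 1 (shut), set as the call begins (left out, the last holds). The fingers move at their own pace and stop on an object; "newtons" is the grip in N (left out, the last holds). Time passes only in rows, so rows that do not move let the fingers close. It gives the time, the measured TCP pose, the force, the opening and the grip force at its end, in the units of the state.
- manip.get_obs(): the state, without advancing time (a new reading comes with each control period).
- viewer.camera(name): name is "side" or "top"; returns the picture (400x640x3 uint8, blue, green, red); there is no depth.
- viewer.camera_params(name): a dict with "vertical_fov" (degrees; the focal length in pixels is half the picture's height over the tangent of half this angle, whatever the lens; pixels are square), "cx", "cy" (the principal point, pixels), "R" (3x3) and "t" (3): a world point X has camera coordinates R X + t. Camera axes: x right, y down, z forward; pixel columns grow to the right and rows downward; lengths in m; the calibration is good to about 2 mm. A picture is of the moment at which its call begins. camera_params takes no time and is no camera call.
- manip.hand_in(): hands the job in; it is judged then, once.
Trained networks look in the newest picture that a camera, given by its name, has taken for a name from the list of things; names that differ only in an ending like _2 or _b are one class to them, and where a whole thing is asked for, a point or a joint stands for the part that bears it (a point fixed in the world has none). Each returns a list of dicts, best first, with "score" (0 to 1); they miss things now and then, are a little off and sometimes report something else, mostly with a low value. They report only what shows in the picture. A call takes as long as a camera call.
- finder.find_in(camera, thing): "position" ([x, y, z] in m, in world coordinates, good to about 4 mm: the middle of the surface that is visible of it).
The state is a dict: "clock": time; "joint_pos": joint angles; "joint_velocities": joint speeds; "tau": joint torques, N m; "position": TCP position; "ee_rot": TCP orientation; "ft_force": force on the tool from outside, world axes, zero at the start; "torque": the same for the moment, N m; "grip_width": opening from 0.0 (shut) to 1.0 (fully open); "grasp_force": force on a finger pad.
Only numpy, scipy, OpenCV 4.12 (cv2) and the standard library are available. Lean on these libraries where they do the work, as an engineer would, in place of code of your own. Each camera call takes 0.05 s, during which the arm holds its last target. There are 200 camera calls.

## Working session

There is one attempt and no reset: what is moved stays moved. The work goes in short steps, Python scripts to look and compute and a tool call to move; the robot and the scene stay as the last step left them, time stands still between calls to the robot, and variables do not carry over. Pictures are saved under pics/ and viewed, at most 10 in all, crops included, and the job is handed in when it is done.

Besides the shell and the picture viewer there is one more tool, called after "Request:" as name(argument=value, ...) on one line, values as JSON. arm_command: Moves the arm, as the interface text tells. Its arguments: {"type":"object","properties":{"plan":{"type":"array","items":{"type":"object","properties":{"dp":{"type":"array","items":{"type":"number"}},"spin":{"type":"number"}}}},"grip":{"type":"number"},"newtons":{"type":"number"}},"required":["plan"]}

```bash
mkdir -p pics
python3 - <<'E'
from workcell import manip, viewer, finder
import cv2, numpy as np
o=manip.get_obs(); print(o)
for c in ("side","top"):
    im=viewer.camera(c); cv2.imwrite(f"pics/{c}0.png",im)
    p=viewer.camera_params(c); print(c,p)
    for n in ["jig","stop_face","plate_face","ball","tube_long","tube_short","brush_jar","flux_bottle","thimble_die","tweezers_a","vise"]:
        try: print(c,n,[(np.round(d["position"],4).tolist(),round(d["score"],2)) for d in finder.find_in(c,n)[:3]])
        except Exception as e: print(n,e)
E
```

```text
{'clock': 0.0, 'joint_pos': array([-1.18559716,  0.33286971, -0.06471747,  1.46097681,  0.02158962,
        1.34990323, -0.08849968]), 'joint_velocities': array([ 1.15531464e-03,  7.12833023e-04, -3.04282218e-04,  7.78592600e-06,
       -9.07989394e-04, -4.38142649e-04, -5.70455507e-04]), 'tau': array([-2.73621472e-04, -6.25425982e+01,  4.88485862e-02, -3.91615534e+01,
        1.59957289e-02,  9.81831254e-03,  1.38171151e-05]), 'position': array([0.24779774, 0.57362518, 0.4039002 ]), 'ee_rot': array([ 2.02471838e-01,  9.79287813e-01, -7.20765625e-04, -1.21610623e-04]), 'ft_force': array([-0.09755372, -0.88480572, -0.12937464]), 'torque': array([ 0.00756458, -0.055898  ,  0.01092125]), 'grasp_force': 0.0, 'grip_width': 0.998771761504924}
side {'vertical_fov': 42.70096163757517, 'cx': 315.6872335243725, 'cy': 192.908342969004, 'R': array([[ 0.83362718, -0.55195187,  0.02036815],
       [-0.24696017, -0.40546844, -0.88011705],
       [ 0.4940409 ,  0.72865937, -0.47431963]]), 't': array([-0.55657596,  0.21365643,  1.10990165])}
side jig [([0.5204, -0.353, 0.0144], 0.77), ([0.6089, -0.34
[... 764 characters left out ...]
97443663,  0.06692044, -0.21446425],
       [ 0.21426405, -0.01023952, -0.9767221 ]]), 't': array([-0.06226498,  0.61235825,  1.59616209])}
top jig [([0.5282, -0.3213, 0.0093], 0.81)]
top stop_face []
top plate_face [([0.5352, -0.3213, 0.0106], 0.76), ([0.5994, 0.2466, 0.0234], 0.73)]
top ball []
top tube_long []
top tube_short [([0.5136, -0.3287, 0.0519], 0.68), ([0.5185, -0.135, 0.018], 0.51)]
top brush_jar [([0.5723, -0.4417, 0.0396], 0.65)]
top flux_bottle []
top thimble_die [([0.6016, 0.2478, 0.0248], 0.48)]
top tweezers_a [([0.5703, -0.4422, 0.0433], 0.56)]
vise it knows: ball, brush_jar, clamp, flux_bottle, jig, plate_face, stop, stop_face, thimble_die, tube_long, tube_short, tweezers
```

View pics/side0.png

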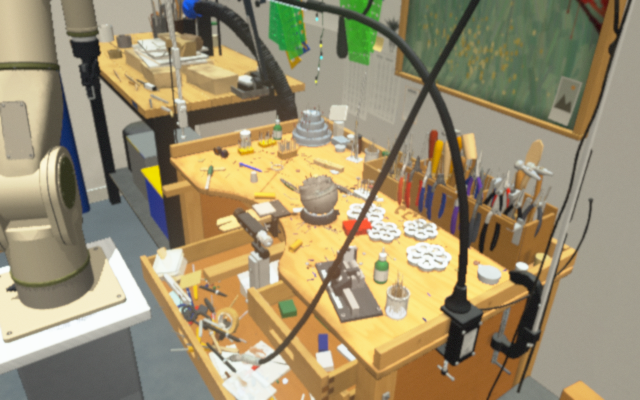

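View pics/top0.png

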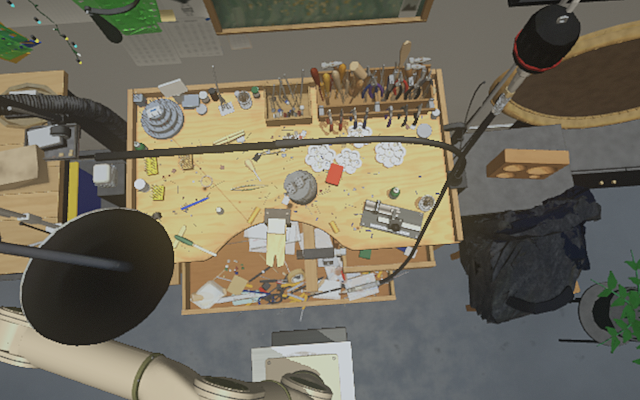

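The side view shows the jig at about (348,290), the vise at (319,197) and the jar at (397,300). The top view shows the jig at (392,218). I'll enlarge these areas.

Run:
```python
import cv2, numpy as np
s=cv2.imread("pics/side0.png"); t=cv2.imread("pics/top0.png")
c=lambda im,x,y,w,h,k:cv2.resize(im[y:y+h,x:x+w],None,fx=k,fy=k,interpolation=cv2.INTER_CUBIC)
a=c(s,310,235,100,90,4)   # 400x360
b=c(t,350,185,100,60,4)   # 400x240
d=c(s,230,160,130,90,4)[:, :400] # 
e=c(t,220,160,133,60,3)   # 399x180
e=np.pad(e,((0,60),(0,1),(0,0)))
out=np.vstack([np.hstack([a,np.pad(d,((0,0),(0,0),(0,0)))]),np.hstack([b,e])])
cv2.imwrite("pics/crop0.png",out); print(out.shape)
```

```text
(600, 800, 3)
```

View pics/crop0.png

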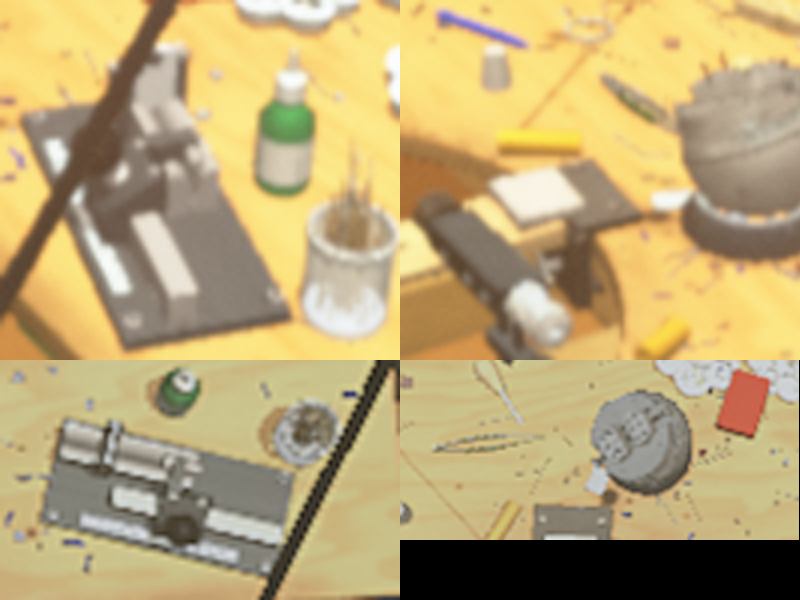

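The long tube shows in the side view at about (254–275,195), left of the vise. The short one is at (296,246), to its right. The saw guide is at the upper left end of the jig, with the ball at about (395,217) in the top view. Next I'll fit the poses.

```bash
cat > h.py <<'E'
import numpy as np, cv2
from workcell import viewer
from scipy.optimize import least_squares
P={c:viewer.camera_params(c) for c in("side","top")}
def proj(c,X):
    p=P[c]; f=200/np.tan(np.radians(p["vertical_fov"])/2)
    q=np.atleast_2d(X)@p["R"].T+p["t"]; return q[:,:2]/q[:,2:]*f+[p["cx"],p["cy"]]
def ray(c,u,z):
    p=P[c]; f=200/np.tan(np.radians(p["vertical_fov"])/2)
    d=p["R"].T@np.array([(u[0]-p["cx"])/f,(u[1]-p["cy"])/f,1]); o=-p["R"].T@p["t"]
    return o+d*(z-o[2])/d[2]
def jw(J,X):
    X=np.atleast_2d(X); c,s=np.cos(J[2]),np.sin(J[2])
    return np.c_[J[0]+c*X[:,0]-s*X[:,1],J[1]+s*X[:,0]+c*X[:,1],X[:,2]]
E
python3 - <<'E'
from h import *
im={c:cv2.imread(f"pics/{c}0.png") for c in P}
sat={c:cv2.cvtColor(i,cv2.COLOR_BGR2HSV)[...,1].astype(np.float32) for c,i in im.items()}
# jig initial corners from the top picture crop
px=np.array([[65,420],[292,470],[270,578],[43,522]],float); px=(px-[0,360])/4+[350,185]
C=np.array([[44,100,10],[44,-100,10],[-48,-100,10],[-48,100,10]])/1e3
W=np.array([ray("top",u,.01) for u in px]); print(np.round(W,3))
r=least_squares(lambda J:(jw(J,C)-W)[:,:2].ravel(),[.53,-.32,-.2]); J=r.x
print("hand",J,np.abs(r.fun).max())
def edges(J,c,w):
    out=[]
    B=C.copy(); 
    for a,b in[(0,1),(1,2),(2,3),(3,0)]:
        for t in np.linspace(.04,.96,40):
            X=B[a]*(1-t)+B[b]*t; n=np.array([B[a]+B[b]])[0]/2; n[2]=0; n/=np.linalg.norm(n)
            u=proj(c,jw(J,np.array([X,X+n*.001])));d=u[1]-u[0];d/=np.linalg.norm(d)
            e=np.array([-d[1],d[0]]); dx=np.arange(-w,w+.1,.25)
            pts=(u[0]+dx[:,None]*d).astype(np.float32)
            v=cv2.remap(cv2.GaussianBlur(sat[c],(0,0),.7),pts[:,:1].copy(),pts[:,1:].copy(),cv2.INTER_LINEAR).ravel()
            g=np.gradient(v); k=g.argmax()
            if g[k]>6: out.append((X,u[0]+dx[k]*d,d))
    return out
for mode in(["top"],["side"],["top","side"]):
  K=J.copy()
  for w in(4,3,2.5,2):
    E=[(c,edges(K,c,w)) for c in mode]
    f=lambda q:np.concatenate([((proj(c,jw(q,np.array([x for x,_,_ in e])))-np.array([u for _,u,_ in e]))*np.array([d for *_,d in e])).sum(1) for c,e in E])
    K=least_squares(f,K,loss="soft_l1",f_scale=.4).x
  print(mode,K,np.median(np.abs(f(K))),len(f(K)))
for n,v in dict(ball0=[-.0377,.0035,.0635],ball75=[-.0377,-.0715,.0635],plate=[.019,.0575,.044],platetop=[.019,.0575,.071]).items():
    print(n,jw(K,v),[proj(c,jw(K,v)).round(1) for c in P])
for c,x0,y0,x1,y1 in[("side",240,180,285,210),("side",280,232,312,255),("top",235,195,275,235),("top",330,195,370,235)]:
    h=cv2.cvtColor(im[c],cv2.COLOR_BGR2HSV)[y0:y1,x0:x1]
    m=((h[...,1]>165)&(h[...,0]>18)).astype(np.uint8)
    n,l,s,ce=cv2.connectedComponentsWithStats(m)
    for i in range(1,n):
        if s[i,4]>12:
            ys,xs=np.where(l==i); rect=cv2.minAreaRect(np.c_[xs+x0,ys+y0].astype(np.float32))
            print(c,s[i],np.round(rect[0],1),np.round(rect[1],1),round(rect[2],1),ray(c,rect[0],.009).round(4))
E
```

```text
[[ 0.603 -0.25   0.01 ]
 [ 0.547 -0.436  0.01 ]
 [ 0.457 -0.408  0.01 ]
 [ 0.517 -0.224  0.01 ]]
hand [ 0.53284942 -0.32977338 -0.30187783] 0.0038196718346749092
['top'] [ 0.5345645  -0.3292043  -0.31371549] 0.263742140794212 150
['side'] [ 0.53315208 -0.33121439 -0.32281798] 0.2883095767053083 124
['top', 'side'] [ 0.53391037 -0.32993786 -0.31593806] 0.4876043607532734 276
ball0 [[ 0.4991638  -0.31489739  0.0635    ]] [array([[331.8, 268.6]]), array([[390.5, 226.4]])]
ball75 [[ 0.47586068 -0.38618529  0.0635    ]] [array([[342.7, 290.4]]), array([[413.2, 232. ]])]
plate [[ 0.5698357  -0.28118726  0.044     ]] [array([[348.4, 258. ]]), array([[377.5, 206.9]])]
platetop [[ 0.5698357  -0.28118726  0.071     ]] [array([[349. , 248.1]]), array([[378.3, 205.2]])]
side [15 13 20  5 74] [264.5 195. ] [ 4. 19.] 90.0 [0.5802 0.139  0.009 ]
side [ 9  8 13 12 77] [294.9 245.4] [ 5.5 15. ] 50.2 [ 0.5197 -0.1297  0.009 ]
```

Run:
```python
from h import *
im={c:cv2.imread(f"pics/{c}0.png") for c in P}
# cable triangulation: for top cable pts, scan height; print side projection vs side cable column
side=np.array([[475,0],[430,85],[372,195],[350,235],[310,300],[265,362]],float)
for u in [(383,281),(400,262),(420,232),(440,190),(460,150)]:
    best=min(((abs(q[0]-np.interp(q[1],side[:,1],side[:,0])),z,X) for z in np.arange(-.25,1.2,.01) for X in[ray("top",u,z)] for q in[proj("side",X)[0]] if -50<q[1]<400),key=lambda a:a[0])
    print(u,round(best[0],1),best[2].round(3),proj("side",best[2])[0].round(0))
print("start",proj("top",[.248,.574,0]),"vise",ray("top",(300,187),.1).round(3),ray("side",(319,197),.09).round(3))
print("side ends",ray("side",(255,195),.009),ray("side",(274.5,195.3),.009))
print("proj",[proj("top",[.580,.139,.009]),proj("top",[.52,-.13,.009])])
c=lambda x,y,w,h,k:cv2.resize(im["top"][y:y+h,x:x+w],None,fx=k,fy=k,interpolation=cv2.INTER_CUBIC)
out=np.hstack([c(225,180,50,60,8),c(315,190,50,60,8)]); cv2.imwrite("pics/crop1.png",out)
```

```text
(383, 281) 0.0 [ 0.338 -0.301 -0.16 ] [265. 370.]
(400, 262) 1.4 [ 0.389 -0.345 -0.01 ] [295. 322.]
(420, 232) 1.3 [ 0.461 -0.389  0.16 ] [340. 254.]
(440, 190) 1.2 [ 0.545 -0.418  0.35 ] [392. 159.]
(460, 150) 2.5 [ 0.606 -0.438  0.51 ] [437.  68.]
start [[120.96776567 324.90712911]] vise [ 0.641 -0.032  0.1  ] [ 0.626 -0.076  0.09 ]
side ends [0.55661906 0.15333303 0.009     ] [0.60416205 0.12220842 0.009     ]
proj [array([[251.42694733, 214.35542807]]), array([[332.62556227, 226.57541772]])]
```

View pics/crop1.png

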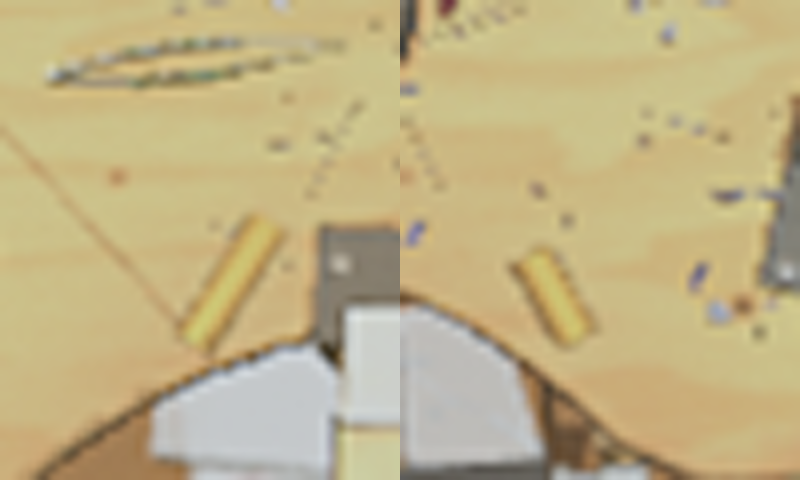

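The top crop shows the long tube from about (258,207) to (249,222). The bench pin plate starts near (265,208), so I need a modest gripper opening there. A cable runs up past the front right of the jig and I'll stay clear of it.

```bash
cat > pl.py <<'E'
import numpy as np, sys, json
from workcell import manip
def cur():
    o=manip.get_obs(); x,y=o["ee_rot"][:2]; return o,np.r_[o["position"],np.arctan2(1-2*x*x,2*x*y)]
def plan(wps,start=None):
    """wps: (x,y,z,yaw of tool y in rad,rows)"""
    p=cur()[1] if start is None else np.array(start,float); rows=[]
    for *w,n in wps:
        w=np.array(w,float); d=(w-p)/n
        for i in range(n):
            a=p[3]; ty=np.array([np.cos(a),np.sin(a),0]); tx=np.array([-np.sin(a),np.cos(a),0])
            tx=np.cross(ty,[0,0,-1]); s=d[:3]*1e3
            rows.append({"dp":[round(float(s@tx)),round(float(s@ty)),round(float(-s[2]))],"spin":round(float(-d[3]),2)})
            r=rows[-1]; p=p+np.r_[(tx*r["dp"][0]+ty*r["dp"][1]+[0,0,-r["dp"][2]])/1e3,-r["spin"]]
    for i in range(0,len(rows),5): print(json.dumps(rows[i:i+5]))
    print("end",p.round(4))
E
python3 - <<'E'
from h import *; from pl import *
J=np.array([.5339,-.3299,-.316])
t=cv2.imread("pics/top0.png").max(2).astype(int)
a=t[219:235,385:408]; print(a)
for u in[(257.7,207.3),(249.2,222.1)]: print(ray("top",u,.014).round(4))
print(proj("top",[jw(J,[-.0377,.0035-v,.0635])[0] for v in(.01,.015,.02)]).round(1))
b=jw(J,[-.0377,.0035-.015,.0635])[0]; print("ball",b); print(cur()[1])
plan([(.27,.54,.30,1.1,4),(.42,.38,.26,.9,5),(.50,.19,.26,.7,5),(.49,-.05,.27,.5,5),(b[0],b[1],.29,.35,6)])
E
```

```text
[[213 216 221 191 121 100 104 152 179 144 101 102  96  87 103 134 122  97
  119 132 130 129 129]
 [210 210 215 192 134 114 112 106 106 110 113 115 114 107 140 179 147  85
  113 130 128 127 129]
 [214 214 217 192 119  96 110 109 109 112 112 112 113 112 131 146 126  94
  109 124 125 125 126]
 [190 197 216 197 125  95 108 110 110 112 110 110 112 112 110 108 106 146
  174 164 149 130 118]
 [ 89 128 178 171 115 100 104  99  98 100  99  95  99 107 110 106 106 191
  221 208 194 178 171]
 [121 102  86  71  92 107  93  78  69  68  69  67  73  92 106 104 136 198
  215 211 212 212 214]
 [129 112  91  80  92  97  81  74  72  73  75  74  73  75  94 106 166 211
  215 211 209 209 209]
 [144 111  95  80  82  85  77  72  73  75  84  83  76  70  87 104 139 183
  200 211 215 213 211]
 [196 158 113  80  81  81  74  70  75  76  90  90  78  72  74  89  98 107
  138 178 192 191 197]
 [227 205 147  89  76  71  66  66  70  74  83  85  76  71  76  92 116 116
  106  97  94  94 130]
 [203 196 168 149 151 152 125  78  67  72  73  72  71  68  79 106 125 128
  129 125 121 115 103]
 [123 148 151 164 181 190 174 125
[... 906 characters left out ...]
, 8], "spin": 0.04}, {"dp": [-43, -7, 8], "spin": 0.04}, {"dp": [-37, -19, 0], "spin": 0.04}]
[{"dp": [-37, -18, 0], "spin": 0.04}, {"dp": [-38, -16, 0], "spin": 0.04}, {"dp": [-39, -15, 0], "spin": 0.04}, {"dp": [-39, -13, 0], "spin": 0.04}, {"dp": [-36, -32, -2], "spin": 0.04}]
[{"dp": [-37, -30, -2], "spin": 0.04}, {"dp": [-38, -29, -2], "spin": 0.04}, {"dp": [-39, -27, -2], "spin": 0.04}, {"dp": [-41, -26, -2], "spin": 0.04}, {"dp": [-42, -21, -3], "spin": 0.02}]
[{"dp": [-42, -20, -3], "spin": 0.02}, {"dp": [-42, -19, -3], "spin": 0.02}, {"dp": [-43, -18, -3], "spin": 0.02}, {"dp": [-43, -18, -3], "spin": 0.02}, {"dp": [-44, -17, -3], "spin": 0.02}]
end [ 0.4949 -0.3292  0.2887  0.363 ]
```

Request:
arm_command(plan=[{"dp":[-8,-6,26],"spin":0.02},{"dp":[-9,-5,26],"spin":0.02},{"dp":[-9,-5,26],"spin":0.02},{"dp":[-9,-5,26],"spin":0.02},{"dp":[-41,-14,8],"spin":0.04}], grip=-0.41, newtons=40)

```text
clock: 1.6
position: [0.2966, 0.5097, 0.2898]
ee_rot: [0.258, 0.966, -0.001, -0.002]
ft_force: [0.8, -1.2, -0.8]
grip_width: 0.703
grasp_force: 0.0
```

Request:
arm_command(plan=[{"dp":[-42,-13,8],"spin":0.04},{"dp":[-42,-11,8],"spin":0.04},{"dp":[-43,-9,8],"spin":0.04},{"dp":[-43,-7,8],"spin":0.04},{"dp":[-37,-19,0],"spin":0.04}])

```text
clock: 2.1
position: [0.4379, 0.3408, 0.2599]
ee_rot: [0.357, 0.934, -0.0, 0.0]
ft_force: [-0.0, -0.4, 0.6]
grip_width: 0.704
grasp_force: 0.0
```

Request:
arm_command(plan=[{"dp":[-37,-18,0],"spin":0.04},{"dp":[-38,-16,0],"spin":0.04},{"dp":[-39,-15,0],"spin":0.04},{"dp":[-39,-13,0],"spin":0.04},{"dp":[-36,-32,-2],"spin":0.04}])

```text
clock: 2.6
position: [0.4995, 0.141, 0.2629]
ee_rot: [0.448, 0.894, 0.001, 0.001]
ft_force: [0.5, 0.9, 0.5]
grip_width: 0.705
grasp_force: 0.0
```

Request:
arm_command(plan=[{"dp":[-37,-30,-2],"spin":0.04},{"dp":[-38,-29,-2],"spin":0.04},{"dp":[-39,-27,-2],"spin":0.04},{"dp":[-41,-26,-2],"spin":0.04},{"dp":[-42,-21,-3],"spin":0.02}])

```text
clock: 3.1
position: [0.4903, -0.0982, 0.2741]
ee_rot: [0.527, 0.85, 0.0, 0.0]
ft_force: [1.3, 0.4, 0.1]
grip_width: 0.705
grasp_force: 0.0
```

Request:
arm_command(plan=[{"dp":[-42,-20,-3],"spin":0.02},{"dp":[-42,-19,-3],"spin":0.02},{"dp":[-43,-18,-3],"spin":0.02},{"dp":[-43,-18,-3],"spin":0.02},{"dp":[-44,-17,-3],"spin":0.02}])

```text
clock: 3.6
position: [0.4948, -0.3309, 0.289]
ee_rot: [0.568, 0.823, 0.0, 0.0]
ft_force: [0.8, 0.5, -0.6]
grip_width: 0.703
grasp_force: 0.0
```

Run:
```python
from h import *; from pl import *
o,p=cur(); print(p, o["joint_pos"].round(2))
for c in P: cv2.imwrite(f"pics/{c}1.png",viewer.camera(c))
s=cv2.imread("pics/side1.png"); t=cv2.imread("pics/top1.png")
c=lambda im,x,y:cv2.resize(im[y:y+90,x:x+80],None,fx=5,fy=5,interpolation=cv2.INTER_CUBIC)
cv2.imwrite("pics/crop2.png",np.hstack([c(s,300,210),c(t,355,170)]))
g=p[:3]-[0,0,.173]; print("tip proj",proj("side",g),proj("top",g))
plan([(.4942,-.330,.258,.35,2),(.4942,-.330,.228,.35,3)])
```

```text
[ 0.49480577 -0.33090356  0.28901605  0.36293691] [ 0.05  0.4   0.58  1.71 -0.24  1.11  1.06]
tip proj [[335.46873124 252.63092952]] [[397.79784074 224.71462194]]
[{"dp": [2, 2, 16], "spin": 0.0}, {"dp": [2, 2, 16], "spin": 0.0}, {"dp": [0, 0, 10], "spin": 0.0}, {"dp": [0, 0, 10], "spin": 0.0}, {"dp": [0, 0, 10], "spin": 0.0}]
end [ 0.4951 -0.3307  0.2275  0.3543]
```

View pics/crop2.png

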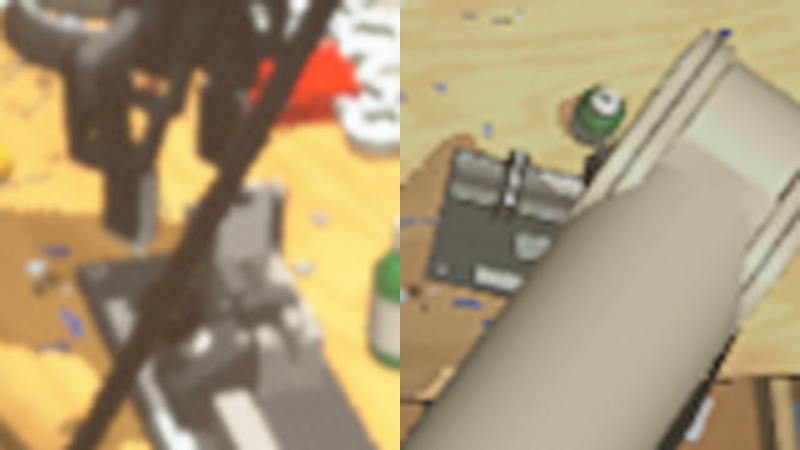

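The side crop shows the fingers straddling the ball, with their midpoint at about (335,250), which matches the projection. I'll descend and turn to yaw 0.

Request:
arm_command(plan=[{"dp":[0,0,16],"spin":0.07},{"dp":[0,0,16],"spin":0.07},{"dp":[1,0,10],"spin":0.07},{"dp":[0,0,10],"spin":0.07},{"dp":[0,0,9],"spin":0.07}])

```text
clock: 4.2
position: [0.4948, -0.3278, 0.2271]
ee_rot: [0.703, 0.711, 0.0, -0.0]
ft_force: [0.7, 1.2, 0.1]
grip_width: 0.703
grasp_force: 0.0
```

Request:
arm_command(plan=[{"dp":[0,0,0],"spin":0},{"dp":[0,0,0],"spin":0},{"dp":[0,0,0],"spin":0},{"dp":[0,0,0],"spin":0},{"dp":[0,0,0],"spin":0}], grip=1, newtons=30)

```text
clock: 4.7
position: [0.4952, -0.3282, 0.2283]
ee_rot: [0.702, 0.712, 0.001, 0.001]
ft_force: [3.6, 0.5, 1.3]
grip_width: 0.301
grasp_force: 29.8
```

```bash
python3 -c "
from pl import *
o,p=cur();print(p,o['joint_pos'].round(2),o['ft_force'],o['torque'],o['grip_width']*85,o['grasp_force'])"
```

```text
[ 0.49523723 -0.32819154  0.22834172  0.01405492] [ 0.02  0.48  0.62  1.76 -0.33  1.    0.77] [3.64316336 0.49617387 1.34795278] [-0.03681463 -0.81909934  0.0447878 ] 25.56958264359063 29.84291821718216
```

Request:
arm_command(plan=[{"dp":[0,0,0],"spin":0},{"dp":[0,0,0],"spin":0},{"dp":[0,0,2],"spin":0},{"dp":[0,0,2],"spin":0}], grip=0.1)

```text
clock: 5.1
position: [0.4944, -0.3283, 0.2234]
ee_rot: [0.703, 0.712, -0.0, -0.0]
ft_force: [-1.0, 1.0, -0.3]
grip_width: 0.451
grasp_force: 0.0
```

Request:
arm_command(plan=[{"dp":[0,0,0],"spin":0},{"dp":[0,0,0],"spin":0},{"dp":[0,0,0],"spin":0},{"dp":[0,0,0],"spin":0}], grip=1, newtons=40)

```text
clock: 5.5
position: [0.4952, -0.3282, 0.2237]
ee_rot: [0.702, 0.712, 0.0, 0.001]
ft_force: [5.1, -1.3, -3.3]
grip_width: 0.299
grasp_force: 39.3
```

```bash
python3 -c "
from pl import *
o,p=cur();print(p,o['joint_pos'].round(2),o['ft_force'],o['torque'],o['grip_width']*85,o['grasp_force'])"
```

```text
[ 0.49520223 -0.32822444  0.22366312  0.01332706] [ 0.02  0.49  0.61  1.76 -0.33  0.99  0.77] [ 5.13192604 -1.31410857 -3.30865435] [-0.34527363 -0.93255947 -0.10445868] 25.453638391358382 39.34469858184457
```

Request:
arm_command(plan=[{"dp":[0,1.5,0],"spin":-0.1},{"dp":[0,0,0],"spin":-0.12},{"dp":[0,0,0],"spin":-0.12},{"dp":[0,0,0],"spin":-0.12},{"dp":[0,0,0],"spin":-0.12}])

```text
clock: 6.0
position: [0.4953, -0.3287, 0.2234]
ee_rot: [0.468, 0.884, -0.0, -0.001]
ft_force: [2.4, -3.4, -4.8]
grip_width: 0.299
grasp_force: 39.6
```

```bash
python3 -c "
from pl import *
o,p=cur();print(p,o['joint_pos'].round(2),o['ft_force'],o['torque'],o['grip_width']*85,o['grasp_force'])"
```

```text
[ 0.49527633 -0.3286935   0.22335392  0.59680881] [ 0.11  0.46  0.49  1.76 -0.26  0.99  1.3 ] [ 2.41007751 -3.38772491 -4.82730077] [-0.81330547 -0.45267184 -0.1498245 ] 25.41635813821364 39.624618887901306
```

Request:
arm_command(plan=[{"dp":[0,0,0],"spin":-0.13},{"dp":[0,0,0],"spin":-0.13},{"dp":[0,0,0],"spin":-0.13},{"dp":[0,0,0],"spin":-0.13},{"dp":[0,0,0],"spin":-0.13}])

```text
clock: 6.5
position: [0.4958, -0.3285, 0.2232]
ee_rot: [0.161, 0.987, -0.0, -0.0]
ft_force: [8.5, -0.5, -13.1]
grip_width: 0.3
grasp_force: 39.9
```

```bash
python3 -c "
from h import *
from pl import *
o,p=cur();print(p,o['joint_pos'].round(2),o['ft_force'],o['torque'],o['grip_width']*85,o['grasp_force'])
c,s=np.cos(-.316),np.sin(-.316); d=np.array([s,-c])*.022  # -jig y
print(d)
plan([(p[0]+d[0],p[1]+d[1],p[2],p[3],5)])"
```

```text
[ 0.49577471 -0.32853947  0.2232165   1.24756937] [ 0.22  0.45  0.36  1.75 -0.18  0.98  1.9 ] [  8.46498505  -0.45926981 -13.13831798] [-0.48698056 -2.05764823 -0.28058478] 25.480572980062522 39.93430316448212
[-0.00683688 -0.02091069]
[{"dp": [0, -4, 0], "spin": -0.0}, {"dp": [0, -4, 0], "spin": -0.0}, {"dp": [0, -4, 0], "spin": -0.0}, {"dp": [0, -4, 0], "spin": -0.0}, {"dp": [0, -4, 0], "spin": -0.0}]
end [ 0.4894 -0.3475  0.2232  1.2476]
```

Request:
arm_command(plan=[{"dp":[0,-3,0],"spin":0},{"dp":[0,-3,0],"spin":0}])

```text
clock: 6.7
position: [0.4946, -0.3333, 0.223]
ee_rot: [0.163, 0.987, 0.0, 0.0]
ft_force: [5.6, 0.1, -7.9]
grip_width: 0.295
grasp_force: 41.1
```

Free: it moved 5 mm with no resistance.

Request:
arm_command(plan=[{"dp":[0,-4,0],"spin":0},{"dp":[0,-4,0],"spin":0},{"dp":[0,-4,0],"spin":0},{"dp":[0,-5,0],"spin":0},{"dp":[0,0,0],"spin":0}])

```text
clock: 7.2
position: [0.489, -0.3502, 0.223]
ee_rot: [0.163, 0.987, -0.0, 0.0]
ft_force: [6.0, -3.2, -9.2]
grip_width: 0.301
grasp_force: 41.0
```

Run:
```python
from h import *; from pl import *
o,p=cur();print(p,o['ft_force'],o['grip_width']*85,o['grasp_force'])
J=[.5339,-.3299,-.316]; d=p[:2]-J[:2]; c,s=np.cos(J[2]),np.sin(J[2]); print("jig xy",c*d[0]+s*d[1],-s*d[0]+c*d[1])
ang=-.56+np.pi/2  # tool y across the tube
plan([(p[0],p[1],.223,p[3],3),(p[0],p[1],.30,p[3],2),(.49,-.12,.30,1.15,5),(.55,.10,.28,1.01,5),(.578,.133,.23,1.01,2),(.578,.133,.178,1.01,3)])
```

```text
[ 0.48901771 -0.35016225  0.22297567  1.2426615 ] [ 6.00791528 -3.15358444 -9.20367507] 25.55591126342145 41.024513840675354
jig xy -0.03636315542115636 -0.033206926429835026
[{"dp": [0, 0, 0], "spin": -0.0}, {"dp": [0, 0, 0], "spin": -0.0}, {"dp": [0, 0, 0], "spin": -0.0}, {"dp": [0, 0, -39], "spin": -0.0}, {"dp": [0, 0, -39], "spin": -0.0}]
[{"dp": [15, 44, 0], "spin": 0.02}, {"dp": [16, 43, 0], "spin": 0.02}, {"dp": [16, 43, 0], "spin": 0.02}, {"dp": [17, 43, 0], "spin": 0.02}, {"dp": [18, 42, 0], "spin": 0.02}]
[{"dp": [7, 45, 4], "spin": 0.03}, {"dp": [9, 45, 4], "spin": 0.03}, {"dp": [10, 45, 4], "spin": 0.03}, {"dp": [11, 44, 4], "spin": 0.03}, {"dp": [13, 44, 4], "spin": 0.03}]
[{"dp": [-3, 21, 25], "spin": -0.01}, {"dp": [-3, 21, 25], "spin": -0.01}, {"dp": [0, 0, 18], "spin": 0.0}, {"dp": [0, 0, 18], "spin": 0.0}, {"dp": [0, 0, 18], "spin": 0.0}]
end [0.5782 0.1327 0.177  1.0127]
```

Request:
arm_command(plan=[{"dp":[0,-3,0],"spin":0},{"dp":[0,-2,0],"spin":0},{"dp":[0,0,0],"spin":0}])

```text
clock: 7.5
position: [0.4877, -0.3544, 0.223]
ee_rot: [0.163, 0.987, 0.0, 0.0]
ft_force: [6.5, -2.7, -10.2]
grip_width: 0.302
grasp_force: 41.1
```

Request:
arm_command(plan=[{"dp":[0,0,0],"spin":0},{"dp":[0,0,0],"spin":0},{"dp":[0,0,0],"spin":0},{"dp":[0,0,-15],"spin":0},{"dp":[0,0,-25],"spin":0}], grip=0.2)

```text
clock: 8.0
position: [0.4866, -0.3545, 0.2636]
ee_rot: [0.163, 0.987, 0.0, -0.001]
ft_force: [0.2, -0.4, 0.9]
grip_width: 0.403
grasp_force: 0.0
```

Request:
arm_command(plan=[{"dp":[0,0,-38],"spin":0},{"dp":[15,44,0],"spin":0.02},{"dp":[16,43,0],"spin":0.02},{"dp":[16,43,0],"spin":0.02},{"dp":[17,43,0],"spin":0.02}])

```text
clock: 8.5
position: [0.4874, -0.1688, 0.3031]
ee_rot: [0.203, 0.979, 0.0, 0.001]
ft_force: [0.1, 0.4, -0.3]
grip_width: 0.4
grasp_force: 0.0
```

Request:
arm_command(plan=[{"dp":[18,42,0],"spin":0.02},{"dp":[7,45,4],"spin":0.03},{"dp":[9,45,4],"spin":0.03},{"dp":[10,45,4],"spin":0.03},{"dp":[11,44,4],"spin":0.03}])

```text
clock: 9.0
position: [0.5368, 0.0534, 0.2871]
ee_rot: [0.271, 0.962, 0.0, 0.001]
ft_force: [0.8, -0.7, 0.5]
grip_width: 0.398
grasp_force: 0.0
```

Run:
```python
from h import *; from pl import *
o,p=cur();print(p,o['joint_pos'].round(2),o['ft_force'],o['grip_width']*85)
for c in P: cv2.imwrite(f"pics/{c}2.png",viewer.camera(c))
s=cv2.imread("pics/side2.png"); t=cv2.imread("pics/top2.png")
c=lambda im,x,y:cv2.resize(im[y:y+80,x:x+80],None,fx=5,fy=5,interpolation=cv2.INTER_CUBIC)
cv2.imwrite("pics/crop3.png",np.hstack([c(s,310,230),c(t,355,180)]))
J=[.5339,-.3299,-.316]
print(proj("top",[jw(J,[-.0377,.0035-v,.0635])[0] for v in(.035,.04,.045)]).round(1))
plan([(.578,.133,.23,1.01,3),(.578,.133,.178,1.01,3)])
```

```text
[0.53679487 0.05341316 0.28713824 1.02127074] [-0.33  0.24  0.16  1.84 -0.04  1.06  0.87] [ 0.81777197 -0.68152414  0.54844241] 33.82184929691869
[[401.1 229. ]
 [402.6 229.4]
 [404.1 229.8]]
[{"dp": [1, 28, 19], "spin": 0.01}, {"dp": [1, 28, 19], "spin": 0.01}, {"dp": [2, 28, 19], "spin": 0.01}, {"dp": [0, 0, 17], "spin": -0.0}, {"dp": [0, 0, 17], "spin": -0.0}]
[{"dp": [0, 0, 17], "spin": -0.0}]
end [0.5775 0.1322 0.1784 1.0006]
```

View pics/crop3.png

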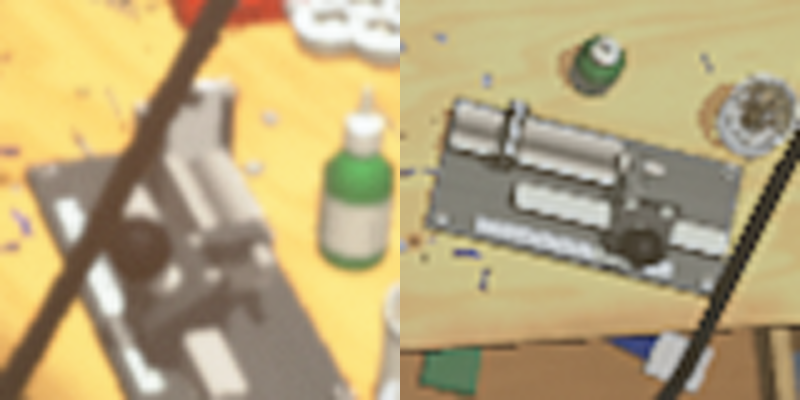

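The top crop shows the stop drawn back, with the ball at (402.7,229). The slide value is about 0.040, so there is room for the 60 mm tube. I'll pick the tube up now.

Request:
arm_command(plan=[{"dp":[1,28,19],"spin":0.01},{"dp":[1,28,19],"spin":0},{"dp":[2,28,19],"spin":0},{"dp":[0,1,17],"spin":0},{"dp":[0,0,17],"spin":0}], grip=0.2)

```text
clock: 9.6
position: [0.5783, 0.1266, 0.195]
ee_rot: [0.275, 0.962, 0.0, 0.0]
ft_force: [-0.1, -0.4, 0.4]
grip_width: 0.402
grasp_force: 0.0
```

Request:
arm_command(plan=[{"dp":[0,0,17],"spin":0},{"dp":[0,0,0],"spin":0}])

```text
clock: 9.8
position: [0.5772, 0.1254, 0.1766]
ee_rot: [0.275, 0.961, -0.001, -0.001]
ft_force: [0.4, -0.6, -0.7]
grip_width: 0.401
grasp_force: 0.0
```

Run:
```python
from h import *; from pl import *
o,p=cur();print(p,o['ft_force'],o['grip_width']*85)
s=viewer.camera("side"); cv2.imwrite("pics/side3.png",s)
print(proj("side",p[:3]-[0,0,.168]))
cv2.imwrite("pics/crop4.png",cv2.resize(s[160:230,225:305],None,fx=8,fy=8,interpolation=cv2.INTER_CUBIC))
```

```text
[0.57717872 0.12537339 0.17657174 1.01274495] [ 0.39549845 -0.61401225 -0.71412232] 34.071436042499485
[[265.82935992 197.30468118]]
```

View pics/crop4.png

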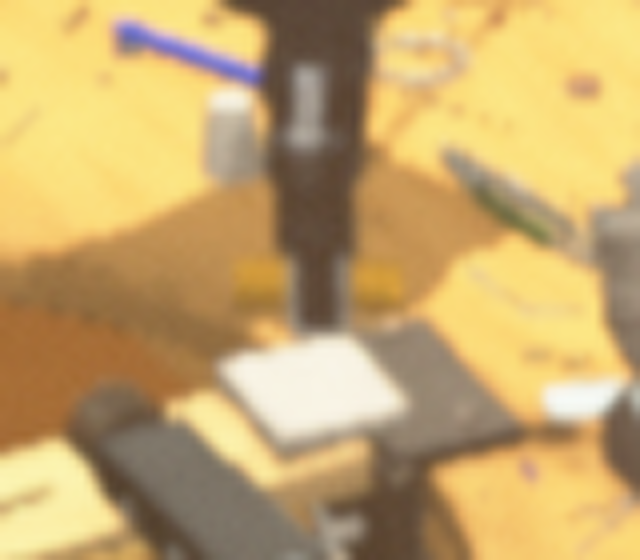

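The side crop shows the fingers centred along the tube, with tube ends at crop columns 235 and 403 and the finger at 320. The pose is 7 mm short across the tube, so I'll correct that and close.

Request:
arm_command(plan=[{"dp":[0,4,0],"spin":0},{"dp":[0,3,0],"spin":0},{"dp":[0,0,0],"spin":0}])

```text
clock: 10.15
position: [0.5821, 0.1328, 0.1788]
ee_rot: [0.275, 0.961, 0.001, 0.001]
ft_force: [-0.1, 0.2, 0.1]
grip_width: 0.404
grasp_force: 0.0
```

Request:
arm_command(plan=[{"dp":[0,0,0],"spin":0},{"dp":[0,0,0],"spin":0},{"dp":[0,0,0],"spin":0},{"dp":[0,0,0],"spin":0}], grip=1, newtons=25)

```text
clock: 10.55
position: [0.5817, 0.1321, 0.1782]
ee_rot: [0.275, 0.961, 0.0, 0.0]
ft_force: [-1.8, 0.2, 6.0]
grip_width: 0.195
grasp_force: 26.0
```

Run:
```python
from h import *; from pl import *
o,p=cur();print(p,o['ft_force'],o['torque'],o['grip_width']*85,o['grasp_force'])
J=[.5339,-.3299,-.316]
t=jw(J,[.019,.0245,.0])[0]; print(t)
plan([(p[0]-.01,p[1]-.01,.25,1.0,2),(.53,.05,.29,.7,4),(.51,-.12,.29,.1,4),(t[0],t[1],.29,-.316,4)])
```

```text
[0.58167686 0.13206794 0.17819097 1.01295389] [-1.80469159  0.2150336   5.95950547] [-0.00621403  0.31932799  0.08907544] 16.54648034061204 26.038517653942108
[ 0.55957303 -0.31251767  0.        ]
[{"dp": [2, -7, -36], "spin": 0.01}, {"dp": [2, -7, -36], "spin": 0.01}, {"dp": [-1, -21, -10], "spin": 0.07}, {"dp": [-3, -21, -10], "spin": 0.07}, {"dp": [-4, -20, -10], "spin": 0.07}]
[{"dp": [-6, -20, -10], "spin": 0.07}, {"dp": [-29, -31, 0], "spin": 0.15}, {"dp": [-33, -27, 0], "spin": 0.15}, {"dp": [-37, -22, 0], "spin": 0.15}, {"dp": [-40, -16, 0], "spin": 0.15}]
[{"dp": [-49, 7, 0], "spin": 0.11}, {"dp": [-48, 12, 0], "spin": 0.11}, {"dp": [-46, 18, 0], "spin": 0.11}, {"dp": [-44, 23, 0], "spin": 0.11}]
end [ 0.5604 -0.3119  0.2902 -0.327 ]
```

Request:
arm_command(plan=[{"dp":[0,0,-10],"spin":0},{"dp":[2,-7,-25],"spin":0.01},{"dp":[2,-7,-36],"spin":0.01},{"dp":[-1,-21,-10],"spin":0.07},{"dp":[-3,-21,-10],"spin":0.07}])

```text
clock: 11.05
position: [0.5495, 0.0854, 0.2703]
ee_rot: [0.352, 0.936, 0.001, 0.001]
ft_force: [0.4, -0.4, -0.7]
grip_width: 0.194
grasp_force: 25.5
```

Request:
arm_command(plan=[{"dp":[-4,-20,-10],"spin":0.07},{"dp":[-6,-20,-10],"spin":0.07},{"dp":[-29,-31,0],"spin":0.14},{"dp":[-33,-27,0],"spin":0.14},{"dp":[-37,-22,0],"spin":0.14}])

```text
clock: 11.55
position: [0.5154, -0.0793, 0.2893]
ee_rot: [0.598, 0.801, 0.0, 0.0]
ft_force: [1.3, -0.8, -0.9]
grip_width: 0.189
grasp_force: 25.5
```

Request:
arm_command(plan=[{"dp":[-40,-16,0],"spin":0.14},{"dp":[-49,7,0],"spin":0.12},{"dp":[-48,12,0],"spin":0.12},{"dp":[-46,18,0],"spin":0.12},{"dp":[-44,23,0],"spin":0.12}])

```text
clock: 12.05
position: [0.5679, -0.3125, 0.2892]
ee_rot: [0.814, 0.581, 0.0, 0.0]
ft_force: [0.6, 0.2, -0.6]
grip_width: 0.194
grasp_force: 25.5
```

Run:
```python
from h import *; from pl import *
s=viewer.camera("side"); t=viewer.camera("top"); o,p=cur();print(p,o['joint_pos'].round(2),o['ft_force'],o['grip_width']*85,o['grasp_force'])
cv2.imwrite("pics/side4.png",s); cv2.imwrite("pics/top4.png",t)
ctr=p[:3]-[0,0,.169]; u=proj("side",ctr)[0]; print(u)
a=np.array([-np.sin(p[3]),np.cos(p[3]),0]); print(proj("side",[ctr+a*.03,ctr-a*.03]))
x,y=(u-40).astype(int)
cv2.imwrite("pics/crop5.png",cv2.resize(s[y:y+80,x:x+80],None,fx=7,fy=7,interpolation=cv2.INTER_CUBIC)); print(x,y)
```

```text
[ 0.56626583 -0.31755506  0.28844112 -0.33839532] [ 0.04  0.51  0.54  1.55 -0.27  1.15  0.29] [-0.28893741 -0.29667948 -1.79775904] 16.59666357690345 25.578258633613586
[358.96728482 238.16748142]
[[354.66515411 230.81712742]
 [363.4736349  245.86675199]]
318 198
```

View pics/crop5.png

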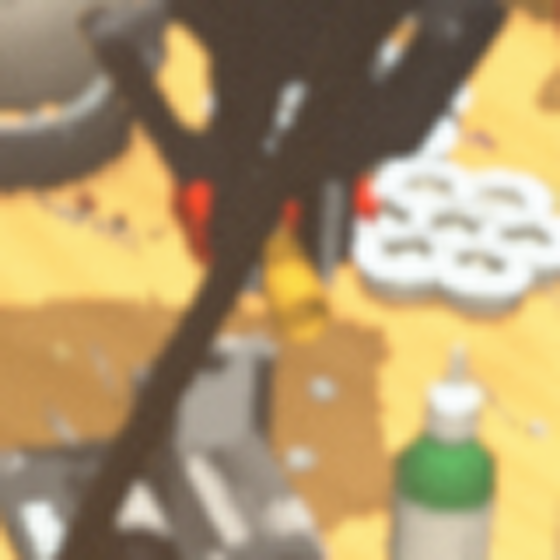

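The side crop shows the tube level between the pads, with its near end at about (361,242). Next I'll align over the groove and lower it.

Run:
```python
from pl import *
o,p=cur();print(p,o['joint_velocities'].round(3))
plan([(.5605,-.3128,.26,-.316,2),(.5605,-.3128,.228,-.316,3)])
```

```text
[ 0.56626583 -0.31755506  0.28844112 -0.33839532] [-0.058 -0.063 -0.064  0.078  0.023  0.002  0.031]
[{"dp": [1, -4, 14], "spin": -0.01}, {"dp": [1, -3, 14], "spin": -0.01}, {"dp": [0, 0, 11], "spin": -0.0}, {"dp": [0, 0, 11], "spin": -0.0}, {"dp": [0, 0, 11], "spin": -0.0}]
end [ 0.5603 -0.3134  0.2274 -0.3184]
```

Request:
arm_command(plan=[{"dp":[1,-4,14],"spin":-0.01},{"dp":[1,-3,14],"spin":-0.01},{"dp":[0,0,0],"spin":0}])

```text
clock: 12.45
position: [0.5607, -0.3042, 0.2578]
ee_rot: [0.806, 0.592, -0.001, -0.002]
ft_force: [-0.1, 1.2, -0.7]
grip_width: 0.192
grasp_force: 25.6
```

Request:
arm_command(plan=[{"dp":[0,0,0],"spin":0},{"dp":[0,0,0],"spin":0}])

```text
clock: 12.65
position: [0.5619, -0.3061, 0.2613]
ee_rot: [0.807, 0.591, 0.0, 0.0]
ft_force: [0.1, 0.8, -0.2]
grip_width: 0.193
grasp_force: 25.6
```

Run:
```python
from pl import *
o,p=cur();print(p,o['joint_velocities'].round(3))
plan([(.5605,-.3128,.258,-.316,2),(.5605,-.3128,.225,-.316,3)])
```

```text
[ 0.56185034 -0.30612574  0.26128161 -0.30592928] [ 0.004  0.001  0.007 -0.01   0.002  0.002 -0.   ]
[{"dp": [-3, 0, 2], "spin": 0.01}, {"dp": [-3, 0, 2], "spin": 0.01}, {"dp": [0, 0, 11], "spin": -0.0}, {"dp": [0, 0, 11], "spin": -0.0}, {"dp": [0, 0, 11], "spin": -0.0}]
end [ 0.56   -0.3118  0.2243 -0.3259]
```

Request:
arm_command(plan=[{"dp":[-4,0,2],"spin":0.01},{"dp":[-3,0.5,2],"spin":0},{"dp":[0,0,11],"spin":0},{"dp":[0,0,11],"spin":0},{"dp":[0,0,10],"spin":0}])

```text
clock: 13.15
position: [0.5597, -0.3133, 0.2231]
ee_rot: [0.81, 0.587, -0.0, -0.001]
ft_force: [-0.1, -0.9, -0.4]
grip_width: 0.199
grasp_force: 25.6
```

Request:
arm_command(plan=[{"dp":[0,0,0],"spin":0},{"dp":[0,0,0],"spin":0}])

```text
clock: 13.35
position: [0.5598, -0.3134, 0.2242]
ee_rot: [0.81, 0.587, -0.0, -0.0]
ft_force: [-0.4, 0.2, -0.2]
grip_width: 0.195
grasp_force: 25.6
```

Request:
arm_command(plan=[{"dp":[0,0.5,3],"spin":0},{"dp":[0,0,3],"spin":0},{"dp":[0,0,2],"spin":0},{"dp":[0,0,0],"spin":0},{"dp":[0,0,0],"spin":0}])

```text
clock: 13.85
position: [0.5604, -0.3137, 0.2167]
ee_rot: [0.81, 0.587, 0.0, -0.0]
ft_force: [0.2, 1.3, -1.0]
grip_width: 0.193
grasp_force: 25.6
```

Request:
arm_command(plan=[{"dp":[0,0,1.5],"spin":0},{"dp":[0,0,1.5],"spin":0},{"dp":[0,0,0],"spin":0},{"dp":[0,0,0],"spin":0}])

```text
clock: 14.25
position: [0.5604, -0.3137, 0.2137]
ee_rot: [0.81, 0.587, 0.0, -0.0]
ft_force: [0.2, -0.1, -1.2]
grip_width: 0.196
grasp_force: 25.6
```

Request:
arm_command(plan=[{"dp":[0,0,1.5],"spin":0},{"dp":[0,0,1],"spin":0},{"dp":[0,0,0],"spin":0},{"dp":[0,0,0],"spin":0}])

```text
clock: 14.65
position: [0.5605, -0.3139, 0.2128]
ee_rot: [0.81, 0.587, 0.001, 0.0]
ft_force: [-5.1, 3.7, 13.5]
grip_width: 0.193
grasp_force: 27.0
```

The tube is seated at 0.213 as expected. I'll release it gently and lift.

Request:
arm_command(plan=[{"dp":[0,-0.5,-0.5],"spin":0},{"dp":[0,0,0],"spin":0},{"dp":[0,0,0],"spin":0},{"dp":[0,0,0],"spin":0}], grip=0.25)

```text
clock: 15.05
position: [0.5599, -0.3135, 0.2114]
ee_rot: [0.81, 0.587, -0.0, -0.0]
ft_force: [-0.6, -0.0, -0.4]
grip_width: 0.374
grasp_force: 0.0
```

Request:
arm_command(plan=[{"dp":[0,0,-8],"spin":0},{"dp":[0,0,-20],"spin":0},{"dp":[0,0,-30],"spin":0},{"dp":[0,-20,-20],"spin":-0.12},{"dp":[0,-40,0],"spin":-0.12}])

```text
clock: 15.55
position: [0.5035, -0.2995, 0.293]
ee_rot: [0.732, 0.682, 0.001, 0.003]
ft_force: [-0.4, 0.1, 0.1]
grip_width: 0.375
grasp_force: 0.0
```

Request:
arm_command(plan=[{"dp":[40,-30,0],"spin":-0.12},{"dp":[45,-10,0],"spin":-0.12},{"dp":[45,0,0],"spin":-0.12},{"dp":[0,0,0],"spin":0},{"dp":[0,0,0],"spin":0}])

```text
clock: 16.05
position: [0.4557, -0.1677, 0.2905]
ee_rot: [0.6, 0.8, 0.001, 0.0]
ft_force: [0.6, -0.6, -0.7]
grip_width: 0.373
grasp_force: 0.0
```

Run:
```python
from h import *; from pl import *
s=viewer.camera("side"); t=viewer.camera("top"); o,p=cur();print(p,o['joint_pos'].round(2),o['ft_force'],o['grip_width']*85)
cv2.imwrite("pics/side5.png",s); cv2.imwrite("pics/top5.png",t)
c=lambda im,x,y:cv2.resize(im[y:y+80,x:x+80],None,fx=5,fy=5,interpolation=cv2.INTER_CUBIC)
cv2.imwrite("pics/crop6.png",np.hstack([c(s,310,230),c(t,355,180)]))
```

```text
[ 0.45568286 -0.16930011  0.29016168  0.28109779] [-0.12  0.13  0.41  1.98 -0.06  1.05  0.6 ] [ 0.28080139 -0.76844982  0.42559262] 32.14844234109563
```

View pics/crop6.png

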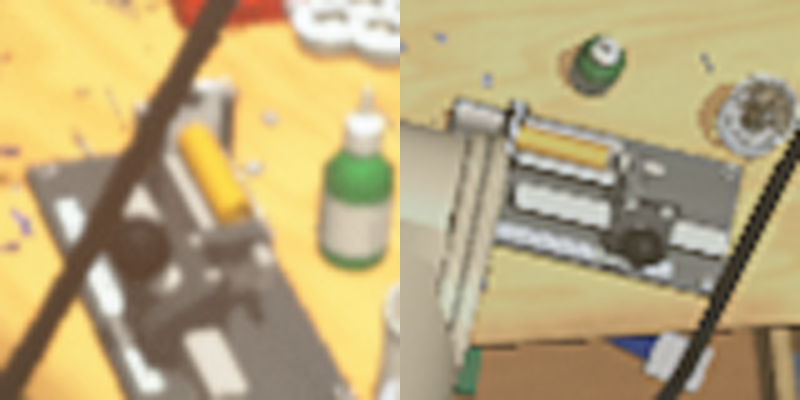

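The side and top crops show the tube lying in the groove against the plate, with a gap to the stop. The bottle and jar have not moved. Back to the ball.

Run:
```python
from pl import *
plan([(.480,-.28,.285,.9,5),(.487,-.3545,.27,1.25,3)])
```

```text
[{"dp": [-23, -1, 1], "spin": -0.12}, {"dp": [-22, -4, 1], "spin": -0.12}, {"dp": [-22, -7, 1], "spin": -0.12}, {"dp": [-21, -9, 1], "spin": -0.12}, {"dp": [-19, -12, 1], "spin": -0.12}]
[{"dp": [-17, -18, 5], "spin": -0.12}, {"dp": [-15, -20, 5], "spin": -0.12}, {"dp": [-13, -21, 5], "spin": -0.12}]
end [ 0.4867 -0.3545  0.2702  1.2411]
```

Request:
arm_command(plan=[{"dp":[-23,-1,1],"spin":-0.12},{"dp":[-22,-4,1],"spin":-0.12},{"dp":[-22,-7,1],"spin":-0.12},{"dp":[-21,-9,1],"spin":-0.12},{"dp":[-19,-12,1],"spin":-0.12}], grip=0.08)

```text
clock: 16.65
position: [0.4808, -0.2817, 0.2845]
ee_rot: [0.336, 0.942, -0.0, -0.0]
ft_force: [1.0, 0.5, -0.3]
grip_width: 0.464
grasp_force: 0.0
```

Request:
arm_command(plan=[{"dp":[-17,-18,5],"spin":-0.12},{"dp":[-15,-20,5],"spin":-0.12},{"dp":[-13,-21,5],"spin":-0.12},{"dp":[0,0,0],"spin":0},{"dp":[0,0,0],"spin":0}])

```text
clock: 17.15
position: [0.4864, -0.3548, 0.2692]
ee_rot: [0.166, 0.986, -0.0, -0.001]
ft_force: [0.7, 0.5, -0.5]
grip_width: 0.461
grasp_force: 0.0
```

Run:
```python
from pl import *
o,p=cur();print(p,o['ft_force'],o['joint_pos'].round(2))
plan([(.487,-.3545,.223,1.25,4)])
```

```text
[ 0.48640348 -0.35478607  0.26921116  1.23824275] [ 0.65007726  0.45938896 -0.48180915] [ 0.25  0.4   0.38  1.7  -0.16  1.07  1.92]
[{"dp": [0, 0, 12], "spin": -0.0}, {"dp": [0, 0, 12], "spin": -0.0}, {"dp": [0, 0, 12], "spin": -0.0}, {"dp": [0, 0, 12], "spin": -0.0}]
end [ 0.4864 -0.3548  0.2212  1.2382]
```

Request:
arm_command(plan=[{"dp":[-0.5,0,12],"spin":0},{"dp":[0,0,12],"spin":0},{"dp":[0,0,11],"spin":0},{"dp":[0,0,11],"spin":0},{"dp":[0,0,0],"spin":0}])

```text
clock: 17.65
position: [0.487, -0.3529, 0.2215]
ee_rot: [0.163, 0.987, 0.001, -0.001]
ft_force: [-0.8, -0.4, -0.4]
grip_width: 0.462
grasp_force: 0.0
```

Request:
arm_command(plan=[{"dp":[0,0,0],"spin":0},{"dp":[0,0,0],"spin":0},{"dp":[0,0,0],"spin":0},{"dp":[0,0,0],"spin":0}], grip=1, newtons=40)

```text
clock: 18.05
position: [0.4873, -0.3536, 0.2236]
ee_rot: [0.163, 0.987, 0.0, -0.0]
ft_force: [-1.6, 1.3, -4.1]
grip_width: 0.301
grasp_force: 39.5
```

Request:
arm_command(plan=[{"dp":[0,2,0],"spin":0},{"dp":[0,2,0],"spin":0},{"dp":[0,1,0],"spin":0},{"dp":[0,0,0],"spin":0}])

```text
clock: 18.45
position: [0.489, -0.3487, 0.2236]
ee_rot: [0.163, 0.987, 0.0, -0.0]
ft_force: [-3.0, 1.2, -4.3]
grip_width: 0.299
grasp_force: 39.7
```

Sliding freely; now on in 1 mm steps until it makes contact.

Request:
arm_command(plan=[{"dp":[0,1,0],"spin":0},{"dp":[0,1,0],"spin":0},{"dp":[0,1,0],"spin":0},{"dp":[0,0,0],"spin":0}])

```text
clock: 18.85
position: [0.4899, -0.3459, 0.2236]
ee_rot: [0.163, 0.987, 0.0, -0.0]
ft_force: [-5.0, 0.6, -2.2]
grip_width: 0.296
grasp_force: 39.8
```

Request:
arm_command(plan=[{"dp":[0,1,0],"spin":0},{"dp":[0,1,0],"spin":0},{"dp":[0,0,0],"spin":0}])

```text
clock: 19.15
position: [0.4905, -0.3442, 0.2236]
ee_rot: [0.163, 0.987, 0.0, -0.0]
ft_force: [-5.4, -0.3, -2.7]
grip_width: 0.3
grasp_force: 39.8
```

Request:
arm_command(plan=[{"dp":[0,1,0],"spin":0},{"dp":[0,1,0],"spin":0},{"dp":[0,0,0],"spin":0}])

```text
clock: 19.45
position: [0.4909, -0.3428, 0.2236]
ee_rot: [0.163, 0.987, -0.0, -0.0]
ft_force: [-5.8, -2.4, -3.5]
grip_width: 0.292
grasp_force: 39.7
```

Request:
arm_command(plan=[{"dp":[0,1,0],"spin":0},{"dp":[0,1,0],"spin":0},{"dp":[0,0,0],"spin":0}])

```text
clock: 19.75
position: [0.491, -0.3422, 0.2236]
ee_rot: [0.164, 0.986, -0.001, -0.0]
ft_force: [-6.1, -8.2, -5.6]
grip_width: 0.299
grasp_force: 39.7
```

Contact at 8 N: the stop, tube and plate are closed up. Now tightening.

Request:
arm_command(plan=[{"dp":[0,0,0],"spin":0.12},{"dp":[0,0,0],"spin":0.12},{"dp":[0,0,0],"spin":0.12},{"dp":[0,0,0],"spin":0.12},{"dp":[0,0,0],"spin":0.12}])

```text
clock: 20.25
position: [0.4911, -0.3416, 0.2241]
ee_rot: [0.45, 0.893, -0.001, -0.0]
ft_force: [-9.5, 0.3, 8.1]
grip_width: 0.3
grasp_force: 42.0
```

Request:
arm_command(plan=[{"dp":[0.6,0.8,0],"spin":0},{"dp":[0.6,0.8,0],"spin":0},{"dp":[0,0,0],"spin":0}])

```text
clock: 20.55
position: [0.491, -0.341, 0.2243]
ee_rot: [0.449, 0.894, -0.002, 0.0]
ft_force: [-9.9, -7.2, 0.9]
grip_width: 0.299
grasp_force: 41.6
```

Request:
arm_command(plan=[{"dp":[0.3,0.2,0],"spin":0.12},{"dp":[0.3,0.2,0],"spin":0.12},{"dp":[0.3,0,0],"spin":0.12},{"dp":[0.3,0,0],"spin":0.12},{"dp":[0,0,0],"spin":0.12}])

```text
clock: 21.05
position: [0.4916, -0.3386, 0.2247]
ee_rot: [0.694, 0.72, -0.001, 0.001]
ft_force: [-8.4, -1.9, 4.8]
grip_width: 0.296
grasp_force: 41.5
```

Request:
arm_command(plan=[{"dp":[0,0,0],"spin":0.12},{"dp":[0,0,0],"spin":0.12},{"dp":[0,0,0],"spin":0.12},{"dp":[0,0,0],"spin":0.12},{"dp":[0,0,0],"spin":0.12}])

```text
clock: 21.55
position: [0.494, -0.3373, 0.2248]
ee_rot: [0.875, 0.484, 0.002, 0.002]
ft_force: [5.4, -2.5, -5.5]
grip_width: 0.299
grasp_force: 40.7
```

```bash
python3 -c "
from pl import *
o,p=cur();print(p,o['joint_pos'].round(2),o['ft_force'],o['torque'],o['grip_width']*85,o['grasp_force'])"
```

```text
[ 0.49400699 -0.33731244  0.22478496 -0.56045391] [-0.05  0.53  0.73  1.76 -0.41  1.01  0.27] [ 5.37834479 -2.47508914 -5.4720193 ] [-0.34913246 -1.12696539  0.30862811] 25.42054374801756 40.74829579505604
```

Request:
arm_command(plan=[{"dp":[0,0,0],"spin":0.1},{"dp":[0,0,0],"spin":0.1},{"dp":[0,0,0],"spin":0}])

```text
clock: 21.85
position: [0.495, -0.3373, 0.225]
ee_rot: [0.919, 0.395, 0.002, 0.003]
ft_force: [7.6, -5.9, -4.4]
grip_width: 0.297
grasp_force: 40.4
```

Request:
arm_command(plan=[{"dp":[0,0,0],"spin":0},{"dp":[0,0,0],"spin":0},{"dp":[0,0,0],"spin":0},{"dp":[0,0,-10],"spin":0},{"dp":[0,0,-25],"spin":0}], grip=-0.1)

```text
clock: 22.35
position: [0.4919, -0.3367, 0.258]
ee_rot: [0.918, 0.396, -0.001, -0.001]
ft_force: [-0.3, -0.2, 0.0]
grip_width: 0.549
grasp_force: 0.0
```

Request:
arm_command(plan=[{"dp":[0,0,-35],"spin":-0.05},{"dp":[40,0,-10],"spin":-0.05},{"dp":[45,0,0],"spin":-0.05},{"dp":[45,0,0],"spin":-0.05},{"dp":[40,-20,0],"spin":-0.05}])

```text
clock: 22.85
position: [0.5776, -0.1881, 0.3047]
ee_rot: [0.861, 0.508, 0.001, 0.001]
ft_force: [0.7, 0.4, -0.1]
grip_width: 0.551
grasp_force: 0.0
```

Run:
```python
from h import *; from pl import *
s=viewer.camera("side"); t=viewer.camera("top"); o,p=cur();print(p,o['ft_force'],o['clock'])
cv2.imwrite("pics/side6.png",s); cv2.imwrite("pics/top6.png",t)
c=lambda im,x,y:cv2.resize(im[y:y+80,x:x+80],None,fx=5,fy=5,interpolation=cv2.INTER_CUBIC)
cv2.imwrite("pics/crop7.png",np.hstack([c(s,310,230),c(t,355,180)]))
J=[.5339,-.3299,-.316]
print(proj("top",[jw(J,[-.0377,.0035-v,.0635])[0] for v in(.025,.03,.035)]).round(1))
```

```text
[ 0.57792117 -0.18257525  0.3038083  -0.49603316] [-0.18789708 -0.09736847 -0.34363182] 22.95
[[398.  228.3]
 [399.5 228.6]
 [401.1 229. ]]
```

View pics/crop7.png

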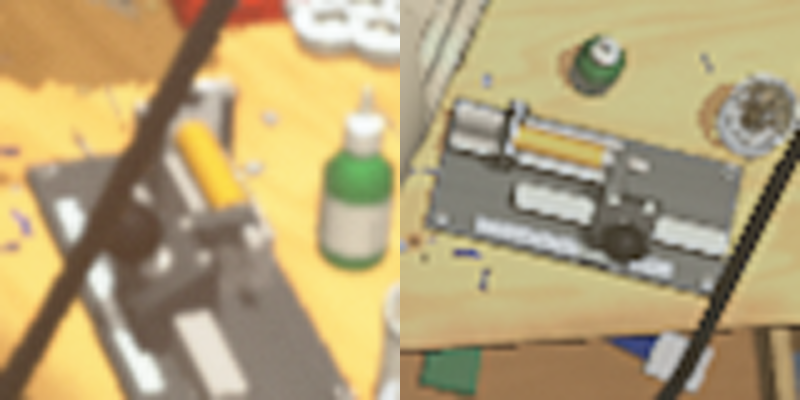

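The side and top crops show the tube between plate and stop. The ball is at (399.5,228.6), which fits a 60 mm setting, and the other things have not moved. The tightening turn went about 0.75 rad past the unscrewing turn. Handing in.

```bash
python3 -c "
from workcell import manip; print(manip.hand_in())"
```

```text
the job is handed in; nothing more can be done
None
```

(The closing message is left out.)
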